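# Load the UV curing box with a freshly glued phone

### The arm

A 7-joint arm with a two-finger parallel gripper is mounted at the origin on a cart in front of the work surface, level with it; the furniture and walls round the work are solid. World frame = base frame: x ahead of the robot, y to its left, z up, the work surface at z = 0. Lengths are in m, angles in rad, forces in N, time in s.
With the tool pointing down it reaches from about 0.35 to 0.9 m from the base axis. Payload 19.9 kg.
Tool frame: the origin (TCP) lies between the finger pads; the fingertips stand 11 mm ahead of it and the grasp point (between the pads) lies 8 mm behind it; z points along the fingers, y is the line along which they close (so a half turn about z gives the same grasp; the last joint's range is limited). The gripper opens to 94 mm and grips with 3 to 60 N. Pads are 16 mm wide; open, the fingers measure 119 mm over their backs; the gripper's body (75 mm by 177 mm) begins 78 mm behind the grasp point.
Start: joints at [-1.214, 0.417, -0.01, 1.614, 0.005, 1.111, -0.053], TCP at [0.243, 0.576, 0.216] pointing down, gripper open.
Joint ranges: [-2.81, 2.81], [-0.39, 2.02], [-1.27, 1.25], [0.06, 2.57], [-1.19, 4.33], [0.19, 2], [-2.82, 2.82]. Speed limits (rad/s): [1.89, 1.89, 2.39, 2.39, 3.01, 3.01, 3.01].

### API

Orientations are given as [roll, pitch, yaw] about the fixed x, y, z axes, in that order (R = Rz(yaw) Ry(pitch) Rx(roll)).
In Python, from rig import * gives the robot as it stands. Calls block until the motion is done:
- goto(position, orientation): joint-space move of the TCP to a pose.
- move_linear(position, frame=None, vel=0.15): straight line of the TCP; frame=None keeps the orientation; vel is the mean speed in m/s.
- movej(angles): joint-space move.
- release() and close(f_grip=None): open the fingers fully, or close them until they stop; f_grip is the grip in N (None keeps the last).
- hold(seconds).
- inverse_kinematics(position, orientation): joint angles nearest the present ones, or None.
- get_image(name): name is "scene" or "top" or "wrist"; returns (picture, depth): 420x560x3 uint8, red, green, blue; 420x560 float32, m along the optical axis (not along the pixel's ray), 0 where there is no reading.
- get_calibration(name): a dict with "fx", "fy", "cx", "cy" (pixels), "cam_to_world" (4x4, takes a point from camera to world coordinates); the wrist camera has in their place "mount" (4x4, takes a point from camera to tool coordinates, whose origin is the TCP and whose axes are the flange's). Camera axes: x right, y up, looking along -z (the intrinsics and any distortion apply to the point x, -y, -z); pixel columns grow to the right and rows downward; lengths in m; the calibration is good to about 2 mm. A picture is of the moment at which its call begins: read the wrist's pose just before it. get_calibration takes no time and is no camera call.
A pose or a line that the arm cannot do raises MotionError and nothing moves.
- sign_off(): hands the job in; it is judged then, once.
Readings, each from a call of its own:
- get_time(): time.
- get_joint_positions(): joint angles.
- get_qvel(): joint speeds.
- get_effort(): joint torques, N m.
- get_tool_pos(): TCP position.
- get_tcp_rot(): TCP orientation.
- get_force(): force on the tool from outside, world axes, zero at the start.
- get_ft_torque(): the same for the moment, N m.
- get_finger_gap(): finger opening in m.
- get_gripper_force(): force on a finger pad.
Only numpy, scipy, OpenCV 4.12 (cv2) and the standard library are available. Lean on these libraries where they do the work, as an engineer would, in place of code of your own. Each camera call takes 0.05 s, during which the arm holds its last target. There are 200 camera calls.

### The job

The phone in the aluminium tray has just had its screen glued. Raise the amber shutter of the UV curing box, carry the tray over by its handle, keeping it level, and slide it fully home in the slot; then push the shutter all the way down and let go. The glue is still wet, so do not touch the phone, and leave the other things on the desk where they are.

Things in the scene. Friction and masses are not known exactly. Their poses are not given: they have to be found in the camera images.
- tray: open aluminium curing tray, loose on the desk at the left, loaded; 84 mm deep (its x), 158 mm wide (y), walls 16 mm high, 3 mm thick, floor 3 mm; 0.16 kg give or take a third. Origin: centre of the underside; x points away from its handle, z up. A dark stem (12 mm wide, 6 to 18 mm above the underside, x -42 to -60 mm) on its -x side carries the handle
- tray_handle (a point): middle of the tray's upright black blade handle, to be gripped across its 12 mm thickness (along y); the blade runs from x -58 to -88 mm of the tray and from 8 to 46 mm above its underside. This point: x -73, y 0, z 30 mm of the tray; axes as the tray's
- phone: the glued phone: dark, 143 x 70 x 9 mm, 0.17 kg give or take a third; lies screen up in the tray with its long side along the tray's y and about 4 mm of play all round. Origin: centre of its underside, 3 mm above the tray's underside
- cure_box: UV curing box, fixed: white housing 190 mm wide (y), 110 mm deep (x -55 to 55 mm), 118 mm high. Origin: centre of its footprint at desk height; x points into the box, z up. A black control brow juts out over the slot to x -75 mm, 94 to 118 mm above the desk, so a gripper that holds the handle at the box must lean back from the box, about 40 degrees
- slot_mouth (a point): middle of the front edge of the slot's floor: x -55, y 0, z 24 mm of the box; axes as the box's. The slot is 36 mm high, its floor level, its side guides 163 mm apart (2.5 mm of play either side of the tray), flared to about 173 mm in the first 14 mm
- slot_home (a point): where the tray's origin is when the tray is fully home against the stop wall: x -9, y 0, z 24 mm of the box; axes as the box's, tray's x along the box's x. Home, the tray's front wall is 5 mm behind the shutter; stem and handle stay outside
- shutter (a joint): how far the amber shutter on the box's front is raised, m: 0 shut, 0.050 upper stop. Plate 176 mm wide, x -61 to -56 mm of the box; shut, its lower edge is 21 mm above the desk, with a notch for the tray's stem. It stays where it is left: about 4.5 N lifts it, 2 N pushes it down. On a tray that is not home it comes to rest on the tray's wall
- shutter_grip (a point): on the bright aluminium grip bar along the shutter's top, 10 mm thick (the box's x), 84 mm long (y), 124 to 158 mm above the desk when shut. This point: the bar's middle, 12 mm below its top edge; it rises with the shutter; axes as the box's
- mug: bystander: an orange mug, 81 x 113 x 101 mm, at the left
- cleaner_bottle: bystander: a white needle bottle with a red cap, 45 mm across, 159 mm tall, at the left
- tape_roll: bystander: a roll of blue tape lying flat on the mat, about 100 mm across, 25 mm high
- suction_cup: bystander: a black suction lifter with a ring, 40 mm across, 39 mm high, on the desk near the mat
- pliers: bystander: red-handled pliers, 50 x 151 x 12 mm, lying at the right
- brush: bystander: a flat black antistatic brush, 145 mm long, 9 mm high
- mouse: bystander: a black computer mouse, 104 x 60 x 37 mm, in front of the laptop
- phone_edge: bystander: a black phone, 144 x 70 x 8 mm, lying on the bare desk at the right; not the phone to be cured

How it is judged:
By the outcome, as a careful person would: the job done as asked, in the order asked, and still so for the second after the job is handed in, with the robot touching nothing.
It also fails if it takes over 69 s, if anything falls off the work surface, if the arm or the gripper's body presses on something with over 40 N, if the wrist force passes 120 N, or if a joint passes its speed limit or range.

## Working session

There is one attempt and no reset: what is moved stays moved. The work goes in short steps, each a Python script; the robot and the scene stay as the last script left them, time stands still between calls to the robot, and variables do not carry over. Pictures are saved under pics/ and viewed, at most 10 in all, crops included, and the job is handed in when it is done.

```bash
ls; mkdir -p pics; python3 - <<'E'
from rig import *
import cv2,numpy as np
for n in("scene","top"):
    im,d=get_image(n); cv2.imwrite(f"pics/{n}0.png",im[:,:,::-1]); np.savez(f"pics/{n}0.npz",im=im,d=d)
    c=get_calibration(n); print(n,{k:(np.round(v,4).tolist()) for k,v in c.items()})
c=get_calibration("wrist");print({k:(np.round(v,4).tolist()) for k,v in c.items()})
print(get_time(),get_tool_pos(),get_tcp_rot(),get_force())
E
```

```text
pics
scene {'fx': 423.7058, 'fy': 423.7058, 'cx': 281.4347, 'cy': 213.3877, 'cam_to_world': [[0.8867, 0.3267, -0.3272, 0.0478], [-0.4624, 0.6182, -0.6357, -0.8881], [-0.0054, 0.7149, 0.6992, 1.1589], [0.0, 0.0, 0.0, 1.0]]}
top {'fx': 409.0582, 'fy': 409.0582, 'cx': 281.0578, 'cy': 204.8703, 'cam_to_world': [[-0.0256, 0.991, -0.1316, 0.3363], [-0.9997, -0.0247, 0.008, 0.0552], [0.0047, 0.1318, 0.9913, 1.6561], [0.0, 0.0, 0.0, 1.0]]}
{'fx': 354.6547, 'fy': 354.6547, 'cx': 282.6709, 'cy': 210.1203, 'mount': [[0.0001, 0.9728, 0.2317, 0.0651], [1.0, -0.0002, 0.0007, -0.0007], [0.0008, 0.2317, -0.9728, -0.1671], [0.0, 0.0, 0.0, 1.0]]}
0.1 [0.24256803 0.57564832 0.21588881] [-3.14047195e+00  7.24752740e-05  2.74285101e+00] [-0.20946578  0.48671128 -0.10471941]
```

View pics/scene0.png

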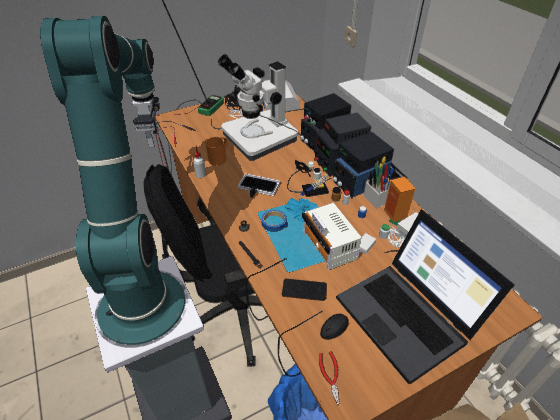

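View pics/top0.png

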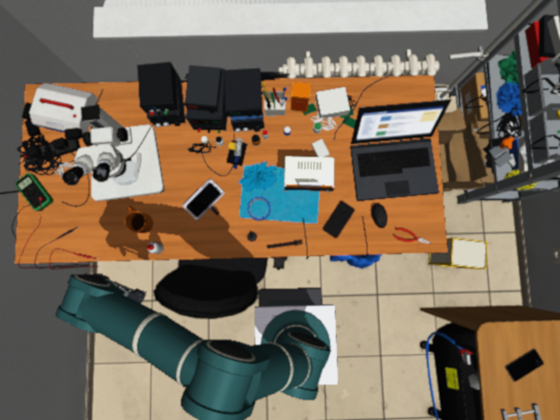

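The scene view shows the tray at (260,185) with its handle towards the robot at about (253,197), and the white box at (333,235) with its front facing the mat. In the top view the tray is at (203,199) and the box at (309,172). Next I'll get coarse poses from depth.

```bash
cat > h.py <<'E'
from rig import *
import numpy as np, cv2
from scipy.spatial.transform import Rotation as R
def rot(rpy): return R.from_euler('xyz',rpy).as_matrix()
def snap(name,save=None):
    T=np.eye(4)
    if name=="wrist":
        T[:3,:3]=rot(get_tcp_rot()); T[:3,3]=get_tool_pos()
    im,d=get_image(name); c=get_calibration(name)
    M=T@c["mount"] if name=="wrist" else c["cam_to_world"]
    if save:
        cv2.imwrite(f"pics/{save}.png",im[:,:,::-1]); np.savez(f"pics/{save}.npz",im=im,d=d,M=M)
    return im,d,np.array(M),c
def cloud(d,M,c):
    v,u=np.mgrid[:d.shape[0],:d.shape[1]]
    P=np.stack([(u-c["cx"])/c["fx"]*d,-(v-c["cy"])/c["fy"]*d,-d],-1)
    return P@M[:3,:3].T+M[:3,3]
def onplane(px,z,M,c):
    px=np.atleast_2d(px).astype(float)
    r=np.stack([(px[:,0]-c["cx"])/c["fx"],-(px[:,1]-c["cy"])/c["fy"],-np.ones(len(px))],-1)@M[:3,:3].T
    return M[:3,3]+r*((z-M[2,3])/r[:,2])[:,None]
E
python3 - <<'E'
from h import *
for n,boxw,trw in(("top",(275,340,145,195),(175,232,172,222)),("scene",(300,365,195,270),(232,285,168,208))):
    z=np.load(f"pics/{n}0.npz"); c=get_calibration(n); P=cloud(z["d"],np.array(c["cam_to_world"]),c)
    for w,lo,hi in((boxw,.105,.13),(trw,.009,.06)):
        Q=P[w[2]:w[3],w[0]:w[1]].reshape(-1,3); Q=Q[(Q[:,2]>lo)&(Q[:,2]<hi)]
        r=cv2.minAreaRect((Q[:,:2]*1000).astype(np.float32)); print(n,len(Q),r,Q[:,2].mean(),np.median(Q[:,2]))
    Q=P[w[2]-20:w[3]+20,w[0]-20:w[1]+20].reshape(-1,3); print("deskz",np.percentile(Q[:,2],[10,30,50,80]))
    Q=P[boxw[2]:boxw[3],boxw[0]:boxw[1]].reshape(-1,3);Q=Q[Q[:,2]>.14];print("bar",len(Q),Q.mean(0),cv2.minAreaRect((Q[:,:2]*1000).astype(np.float32)))
E
```

```text
top 1549 ((662.8751831054688, -68.97740173339844), (191.04904174804688, 131.7395477294922), 86.46942901611328) 0.11784654320680409 0.11802497974060877
top 600 ((597.9900512695312, 358.11572265625), (219.769287109375, 201.19552612304688), 88.91610717773438) 0.014980231144289305 0.013357997851746739
deskz [-0.0042334  -0.00083212  0.00158755  0.00754754]
bar 98 [ 0.57635091 -0.05176238  0.35716779] ((494.186279296875, 4.843498229980469), (74.791015625, 322.83050537109375), 59.24723434448242)
scene 1493 ((657.1444702148438, -68.52398681640625), (195.89222717285156, 133.43698120117188), 86.88738250732422) 0.117585111707118 0.11791429850090407
scene 487 ((589.8458862304688, 315.58197021484375), (140.9839630126953, 235.4278564453125), 38.88997268676758) 0.015149987262868942 0.013191857379999616
deskz [-2.61447281e-03 -9.68853588e-05  2.07523921e-03  1.21775290e-02]
bar 135 [ 0.55779164 -0.14209375  0.24533431] ((348.1112976074219, -468.07110595703125), (1031.6773681640625, 46.432220458984375), 57.013145446777344)
```

```bash
python3 - <<'E'
from h import *
c=get_calibration("top");M=np.array(c["cam_to_world"])
print(onplane([[203,199],[216,211],[258,207],[147,246]],.016,M,c).round(3))
D=np.pi/180
def t(n,p,o):
    q=inverse_kinematics(p,o); print(n,None if q is None else np.round(q,2))
for yo in(0,180):
  s=1 if yo==0 else -1
  t("look",[.6,.34,.28],[np.pi,0,(40+yo)*D])
  t("tray",[.55,.29,.04],[np.pi,-s*40*D,(40+yo)*D])
  t("traylift",[.45,.2,.15],[np.pi,-s*40*D,(20+yo)*D])
  t("boxout",[.45,-.06,.06],[np.pi,-s*40*D,(-3.4+yo)*D])
  t("boxin",[.59,-.06,.05],[np.pi,-s*40*D,(-3.4+yo)*D])
for y in(86.6,-93.4):
  for z in (.15,.25,.35): t("bar",[.61,-.066,z],[np.pi,0,y*D])
E
```

```text
[[0.586 0.357 0.016]
 [0.536 0.305 0.016]
 [0.548 0.135 0.016]
 [0.402 0.58  0.016]]
look [-0.89  0.53  0.51  1.37 -0.26  1.31 -1.25]
tray [ 0.17  0.64 -0.72  2.23  2.62  0.32  2.52]
traylift [-0.21  0.07 -0.37  2.5   2.13  0.2   2.41]
boxout None
boxin [ 0.68  0.58 -0.72  2.31  2.43  0.46  2.46]
look [-0.53  0.49 -0.04  1.35  0.02  1.29  1.69]
tray [ 0.44  0.86 -1.08  2.22  2.21  0.51 -0.04]
traylift [ 0.47  0.14 -1.07  2.48  1.96  0.27 -0.52]
boxout None
boxin [ 0.96  0.78 -1.08  2.3   2.21  0.65 -0.29]
bar [-0.43  0.55  0.67  1.72 -0.39  1.01  0.32]
bar [-0.46  0.44  0.7   1.62 -0.3   1.19  0.25]
bar [-0.48  0.37  0.74  1.48 -0.25  1.38  0.21]
bar [-0.67  0.73  1.08  1.73 -0.71  1.13 -2.57]
bar [-0.68  0.58  1.08  1.63 -0.53  1.26 -2.7 ]
bar [-0.68  0.48  1.08  1.49 -0.43  1.43 -2.79]
```

```bash
python3 - <<'E'
from h import *
D=np.pi/180
for z in(.054,.09):
 for L in(30,34,37,40,44):
  for yo in(0,180):
   s=1 if yo==0 else -1; row=[]
   for x in(.46,.48,.5,.52,.55,.59):
     o=[np.pi,-s*L*D,(-3.4+yo)*D]
     p=np.array([x,-.065,z])+.008*rot(o)[:,2]
     q=inverse_kinematics(p,o); row.append("--" if q is None else "ok %.2f %.2f %.2f"%(q[3],q[5],q[2]))
   print(z,L,yo,row)
E
```

```text
0.054 30 0 ['ok 2.48 0.22 -0.54', 'ok 2.44 0.22 -0.54', 'ok 2.40 0.21 -0.54', 'ok 2.35 0.21 -0.54', 'ok 2.32 0.24 0.55', '--']
0.054 30 180 ['ok 2.48 0.34 -0.89', 'ok 2.43 0.35 -0.89', 'ok 2.39 0.28 -0.72', 'ok 2.35 0.28 -0.72', 'ok 2.28 0.30 -0.72', 'ok 2.20 0.23 -0.54']
0.054 34 0 ['ok 2.52 0.36 -0.72', 'ok 2.48 0.35 -0.72', 'ok 2.44 0.35 -0.72', 'ok 2.40 0.29 -0.54', 'ok 2.33 0.28 -0.54', 'ok 2.25 0.21 -0.37']
0.054 34 180 ['ok 2.51 0.51 -1.08', 'ok 2.47 0.52 -1.08', 'ok 2.43 0.42 -0.90', 'ok 2.39 0.42 -0.90', 'ok 2.33 0.29 -0.59', 'ok 2.23 0.45 -0.90']
0.054 37 0 ['ok 2.55 0.49 -0.90', 'ok 2.51 0.49 -0.90', 'ok 2.47 0.42 -0.72', 'ok 2.42 0.41 -0.72', 'ok 2.36 0.40 -0.72', 'ok 2.27 0.32 -0.54']
0.054 37 180 ['ok 2.54 0.57 -1.08', 'ok 2.50 0.58 -1.08', 'ok 2.50 0.45 0.60', 'ok 2.46 0.41 0.51', 'ok 2.35 0.60 -1.08', 'ok 2.26 0.48 -0.90']
0.054 40 0 ['--', 'ok 2.53 0.57 -0.90', 'ok 2.49 0.56 -0.90', 'ok 2.45 0.55 -0.90', 'ok 2.39 0.48 -0.72', 'ok 2.30 0.45 -0.72']
0.054 40 180 ['--', 'ok 2.53 0.65 -1.08', 'ok 2.49 0.65 -1.08', 'ok 2.50 0.84 1.14', 'ok 2.42 0.48 0.57', 'ok 2.29 0.65 -
[... 790 characters left out ...]
 0.30 -0.72', 'ok 2.41 0.30 -0.72', 'ok 2.35 0.25 -0.54', 'ok 2.27 0.19 -0.37']
0.09 37 180 ['ok 2.54 0.39 -1.07', 'ok 2.49 0.41 -1.07', 'ok 2.45 0.43 -1.07', 'ok 2.41 0.35 -0.89', 'ok 2.35 0.37 -0.90', 'ok 2.26 0.28 -0.67']
0.09 40 0 ['--', 'ok 2.53 0.42 -0.90', 'ok 2.49 0.42 -0.90', 'ok 2.44 0.42 -0.90', 'ok 2.38 0.36 -0.72', 'ok 2.30 0.30 -0.54']
0.09 40 180 ['--', 'ok 2.52 0.48 -1.07', 'ok 2.48 0.49 -1.07', 'ok 2.44 0.50 -1.08', 'ok 2.42 0.37 0.60', 'ok 2.32 0.26 0.15']
0.09 44 0 ['--', '--', 'ok 2.52 0.59 -1.08', 'ok 2.48 0.53 -0.90', 'ok 2.42 0.52 -0.90', 'ok 2.33 0.45 -0.72']
0.09 44 180 ['--', '--', 'ok 2.52 0.59 -1.08', 'ok 2.48 0.60 -1.08', 'ok 2.46 0.57 0.85', 'ok 2.37 0.46 0.60']
```

```bash
python3 - <<'E'
from h import *
D=np.pi/180
goto([.58,.345,.25],[np.pi,0,220*D]); snap("wrist","w_tray"); print(get_time())
goto([.60,-.066,.32],[np.pi,0,86.6*D]); snap("wrist","w_box"); print(get_time(),get_tool_pos())
E
```

```text
1.725
3.3167 [ 0.60019916 -0.06476113  0.31969163]
```

View pics/w_tray.png

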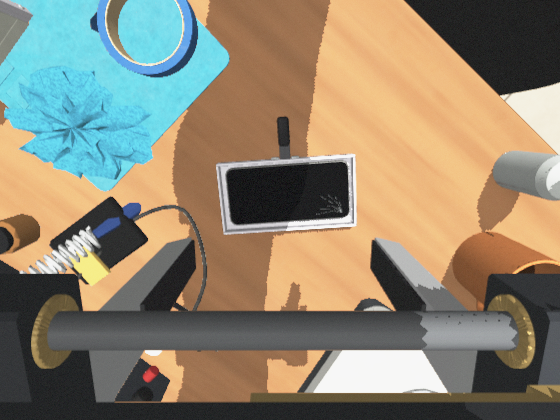

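View pics/w_box.png

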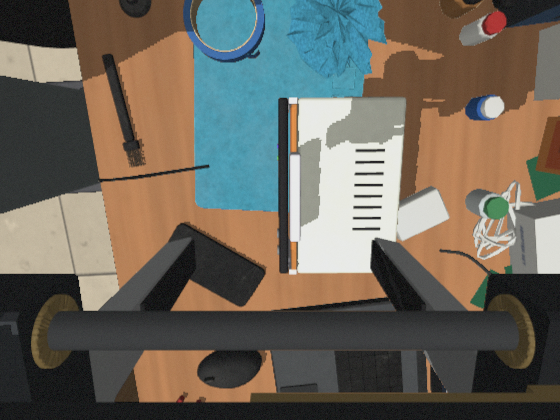

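The tray rim corners are at about (217,165), (354,155), (356,225) and (222,234), with the handle at (283,130). In the box view the housing and brow span x 280–405, y 98–272, and the grip bar is at x≈295, y 155–240. I'll compute precise poses.

```bash
python3 - <<'E'
from h import *
c=get_calibration("wrist")
def fit(P,m,tag):
    Q=P[m]; r=cv2.minAreaRect((Q[:,:2]*1000).astype(np.float32)); print(tag,len(Q),np.round(r[0],1),np.round(r[1],1),round(r[2],2),"z",np.percentile(Q[:,2],[5,50,95]).round(4)); return r
def win(sh,u0,u1,v0,v1):
    m=np.zeros(sh,bool); m[v0:v1,u0:u1]=1; return m
z=np.load("pics/w_box.npz");P=cloud(z["d"],z["M"],c);sh=z["d"].shape
fit(P,win(sh,270,420,85,285)&(P[...,2]>.108)&(P[...,2]<.126),"boxtop")
fit(P,win(sh,270,310,140,250)&(P[...,2]>.15)&(P[...,2]<.166),"bar")
z=np.load("pics/w_tray.npz");P=cloud(z["d"],z["M"],c)
w=win(sh,205,365,145,245)
print("desk z",np.median(P[240:260,230:350,2]),np.median(P[100:140,230:260,2]))
im=z["im"]; hsv=cv2.cvtColor(im,cv2.COLOR_RGB2HSV)
fit(P,w&(P[...,2]>.012)&(P[...,2]<.022),"rimdepth")
m=w&(hsv[...,1]<60)&(hsv[...,2]>110)
m=(cv2.morphologyEx(m.astype(np.uint8),cv2.MORPH_OPEN,np.ones((2,2))))
ct=max(cv2.findContours(m,cv2.RETR_EXTERNAL,cv2.CHAIN_APPROX_NONE)[0],key=cv2.contourArea)
Q=onplane(ct[:,0],.016,z["M"],c); print("rimcol",cv2.minAreaRect((Q[:,:2]*1000).astype(np.float32)))
m=win(sh,270,298,108,160)&(P[...,2]>.035)&(P[...,2]<.055)
fit(P,m,"handle"); v,u=np.nonzero(m);print(u.min(),u.max(),v.min(),v.max())
m=win(sh,225,350,165,230)&(hsv[...,2]<70); print("phone z",np.median(P[m][:,2]))
E
```

```text
boxtop 19196 [660.2 -69.6] [189.8 132.1] 87.26 z [0.1154 0.1169 0.1184]
bar 985 [612.6 -66.8] [83.2 10.5] 87.78 z [0.1555 0.1617 0.1631]
desk z -0.0010915123140839422 -0.0010206019887779028
rimdepth 1501 [580.7 350.7] [ 99.6 158. ] 43.98 z [0.0122 0.0145 0.0169]
rimcol ((584.6311645507812, 356.3768005371094), (86.86627960205078, 157.82960510253906), 43.809417724609375)
handle 337 [533.7 305.4] [29.6 12.1] 44.26 z [0.0419 0.0444 0.0459]
277 289 117 146
phone z 0.010511855536364328
```

```bash
python3 - <<'E'
from h import *
D=np.pi/180
o=[np.pi,0,87.4*D]
goto([.612,-.067,.21],o); f0=get_force()
move_linear([.612,-.067,.143],vel=.1); close(f_grip=40)
print("gap",get_finger_gap(),get_gripper_force(),get_force()-f0)
for z in (.173,.183,.186,.189,.191):
    move_linear([.612,-.067,z],vel=.06); f=get_force()-f0; print(z,get_tool_pos().round(4),f.round(1))
    if f[2]<-15: break
snap("scene","s1")
p=get_tool_pos(); release(); move_linear([p[0],p[1],.29],vel=.25)
im,d,M,c=snap("wrist","w1"); P=cloud(d,M,c); z=P[...,2][100:260,260:330]; print("bar top",np.percentile(z[z<.25],98),get_time())
E
```

```text
gap 0.009640962080303142 39.99868154525757 [-3.22980728  1.00546086 -0.13097727]
0.173 [ 0.6117 -0.067   0.1741] [-6.3  0.1  0.3]
0.183 [ 0.6117 -0.067   0.1844] [-6.3  1.2  0.8]
0.186 [ 0.6117 -0.067   0.1872] [-6.7  0.9  1.2]
0.189 [ 0.6117 -0.0669  0.1889] [ -0.   -0.1 -18.9]
bar top 0.20748682456738918 9.35
```

```bash
python3 - <<'E'
from h import *
D=np.pi/180
print("now",get_joint_positions().round(2))
def t(n,p,o):
    q=inverse_kinematics(p,o); print(n,None if q is None else np.round(q,2))
Lz=rot([np.pi,-38*D,43.9*D])[:,2]
g=np.array([.5325,.305,.030]); tc=g+.008*Lz
for b in(0,.05,.08,.12): t(b,tc-b*Lz,[np.pi,-38*D,43.9*D])
for b in(.03,.06,.09): t("up%g"%b,tc+[0,0,b],[np.pi,-38*D,43.9*D])
for z in(.2,.3,.4):
  for L in(0,20,38,60): t((z,L),[.45,.2,z],[np.pi,-L*D,43.9*D])
E
```

```text
now [-0.31  0.37  0.49  1.56 -0.18  1.25  0.16]
0 [ 0.14  0.68 -0.72  2.21  2.57  0.3   2.62]
0.05 [ 0.17  0.53 -0.72  2.28  2.65  0.21  2.48]
0.08 [ 0.33  0.5  -0.89  2.31  2.35  0.2   2.8 ]
0.12 [-0.24  0.25 -0.19  2.36  4.22  0.19  0.8 ]
up0.03 [ 0.13  0.59 -0.72  2.21  2.5   0.23  2.65]
up0.06 [-0.47  0.41 -0.01  2.23  4.04  0.22  0.91]
up0.09 [ 0.5   0.71 -1.22  2.19  1.71  0.42 -2.76]
(0.2, 0) [-0.89  0.21  0.47  1.97 -0.11  0.99 -1.17]
(0.2, 20) [-0.78  0.03  0.38  2.2  -0.24  0.6  -1.02]
(0.2, 38) [-0.71 -0.05  0.4   2.41 -1.01  0.31 -0.19]
(0.2, 60) None
(0.3, 0) [-0.91  0.1   0.46  1.84 -0.05  1.21 -1.23]
(0.3, 20) [-0.76 -0.1   0.34  2.07 -0.11  0.84 -1.16]
(0.3, 38) [-0.56 -0.22  0.23  2.28 -0.46  0.51 -0.79]
(0.3, 60) None
(0.4, 0) [-0.91  0.05  0.45  1.67 -0.02  1.43 -1.26]
(0.4, 20) [-0.76 -0.17  0.31  1.9  -0.06  1.07 -1.23]
(0.4, 38) [-0.51 -0.3   0.16  2.11 -0.32  0.74 -0.97]
(0.4, 60) [-0.37 -0.39  0.16  2.37 -1.17  0.48 -0.09]
```

```bash
cat >> h.py <<'E'
D=np.pi/180; L=38
def tgt(g,yaw,b=0):
    o=[np.pi,L*D,(yaw+180)*D]; return np.array(g)+(.008-b)*rot(o)[:,2], o
E
python3 - <<'E'
from h import *
g=np.array([.5325,.3055,.030]); yaw=43.9
goto([.47,.15,.40],[np.pi,0,(yaw+180)*D]); print(get_time())
goto(*tgt(g+[-.02,-.02,.13],yaw)); print(get_time(),get_joint_positions().round(2))
goto(*tgt(g,yaw,.075)); print(get_time(),get_joint_positions().round(2))
snap("wrist","w2"); snap("scene","s2")
E
```

```text
11.0
12.4333 [ 0.52  0.46 -1.14  2.23  1.35  0.22  0.63]
13.2667 [ 0.4   0.57 -0.99  2.3   2.18  0.26 -0.13]
```

View pics/w2.png

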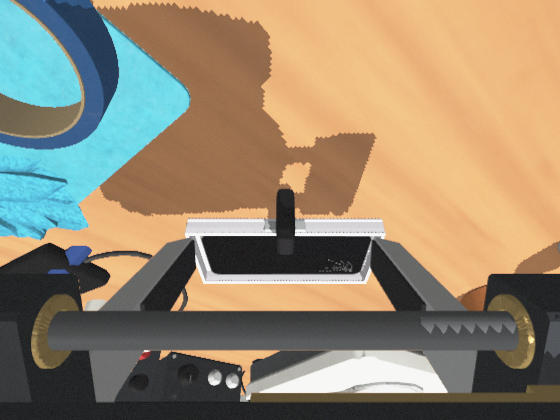

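The handle is at u≈285, between the fingers (centre ≈283), and the tray edge is level at v≈220, so the gripper is aligned. Now I'll grasp and lift slightly.

```bash
python3 - <<'E'
from h import *
g=np.array([.5325,.3055,.030]); yaw=43.9
f0=get_force()
p,o=tgt(g,yaw); move_linear(p,vel=.08); close(f_grip=60); print("gap",get_finger_gap(),(get_force()-f0).round(1))
move_linear(p+[0,0,.015],vel=.05); hold(.3)
print((get_force()-f0).round(1),get_ft_torque(),get_time(),get_joint_positions().round(2),get_tool_pos()-p)
snap("wrist","w3"); im,d,M,c=snap("scene","s3")
cv2.imwrite("pics/s3c.png",cv2.resize(im[150:250,200:340,::-1],None,fx=5,fy=5,interpolation=cv2.INTER_CUBIC))
E
```

```text
gap 0.011423834769758036 [-0.5  0.9  1.2]
[-0.4  1.1 -1.4] [-0.71778568  0.83140527 -0.00259342] 16.4333 [ 0.3   0.74 -0.94  2.21  2.23  0.37 -0.12] [-1.40513410e-04 -3.42293311e-05  1.47417412e-02]
```

View pics/w3.png

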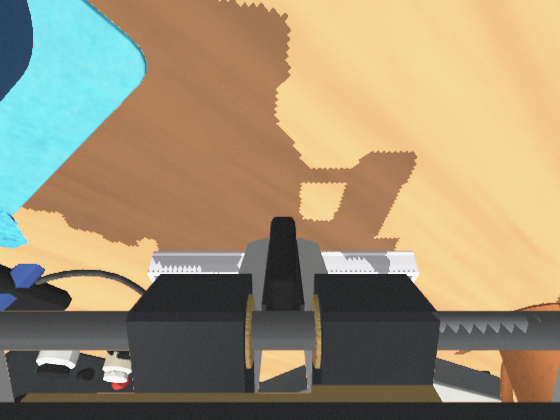

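```bash
cat >> h.py <<'E'
def tilt(g,yaw,name="scene"):
    """plane fit of tray+phone surface in tray frame (handle point g): slopes along x,y"""
    im,d,M,c=snap(name); P=cloud(d,M,c)
    Rz=R.from_euler('z',yaw,degrees=True).as_matrix(); Q=(P-np.array(g))@Rz+[-.073,0,.03]
    m=(abs(Q[...,0])<.034)&(abs(Q[...,1])<.068)&(abs(Q[...,2]-.012)<.03)&(d>0); q=Q[m]
    A=np.c_[q[:,:2],np.ones(len(q))]
    k=np.ones(len(q),bool)
    for _ in range(4):
        s=np.linalg.lstsq(A[k],q[k,2],rcond=None)[0]; k=abs(A@s-q[:,2])<.004
    return s.round(4),k.sum()
E
python3 - <<'E'
from h import *
g=np.array([.5325,.3055,.030]); yaw=43.9
f0=get_force()
p,o=tgt(g+[0,0,.06],yaw); move_linear(p,vel=.08); hold(.2)
print((get_force()-f0).round(1),get_time(),get_joint_positions().round(2))
for n in("scene","top"): print(n,tilt(g+[0,0,.06],yaw,n))
E
```

```text
[-0.9  0.3 -0.3] 17.4417 [ 0.27  0.59 -0.89  2.2   2.06  0.24 -0.05]
scene (array([-0.0218,  0.0382,  0.0124]), np.int64(81))
top (array([ 0.008 , -0.0118,  0.0108]), np.int64(432))
```

```bash
cat >> h.py <<'E'
BY=-2.6; BO=np.array([.6702,-.0700,0]); BR=R.from_euler('z',BY,degrees=True).as_matrix()
def box(x,y,z): return BO+BR@np.array([x,y,z])
E
python3 - <<'E'
from h import *
W=[((.50,.235,.09),36),((.475,.16,.09),26),((.468,.07,.085),12),(box(-.194,0,.075),BY),(box(-.192,0,.057),BY)]
for g,y in W:
    p,o=tgt(g,y); q=inverse_kinematics(p,o); print(None if q is None else q.round(2))
for g,y in W:
    p,o=tgt(g,y); move_linear(p,frame=o,vel=.12); print(get_time(),get_joint_positions().round(2),(get_tool_pos()-p).round(4))
hold(.3); print(get_force())
for n in("scene","top"): print(n,tilt(g,y,n))
im,d,M,c=snap("scene","s4")
cv2.imwrite("pics/s4c.png",cv2.resize(im[170:290,220:380,::-1],None,fx=5,fy=5,interpolation=cv2.INTER_CUBIC))
E
```

```text
[ 0.49  0.56 -1.04  2.35  2.16  0.35 -0.21]
[ 0.68  0.53 -1.15  2.46  2.21  0.43 -0.34]
[ 0.86  0.52 -1.18  2.53  2.22  0.52 -0.45]
[ 1.09  0.54 -1.12  2.52  2.29  0.52 -0.48]
[ 1.06  0.62 -1.09  2.52  2.33  0.59 -0.49]
18.3417 [ 0.48  0.56 -1.04  2.35  2.17  0.35 -0.21] [0.0005 0.0004 0.0003]
19.1583 [ 0.67  0.52 -1.13  2.46  2.22  0.43 -0.36] [0.0004 0.0005 0.0002]
20.075 [ 0.83  0.5  -1.16  2.53  2.24  0.5  -0.49] [0.0002 0.0005 0.0001]
21.3333 [ 1.06  0.52 -1.08  2.52  2.32  0.5  -0.53] [-0.      0.0006  0.0001]
21.6333 [ 1.03  0.6  -1.06  2.52  2.36  0.57 -0.53] [-0.0003  0.001  -0.0003]
[-0.07926814  0.37258796 -2.13675553]
scene (array([-0.0081,  0.0034,  0.0125]), np.int64(505))
top (array([-0.0235,  0.0012,  0.0116]), np.int64(398))
```

View pics/s4c.png

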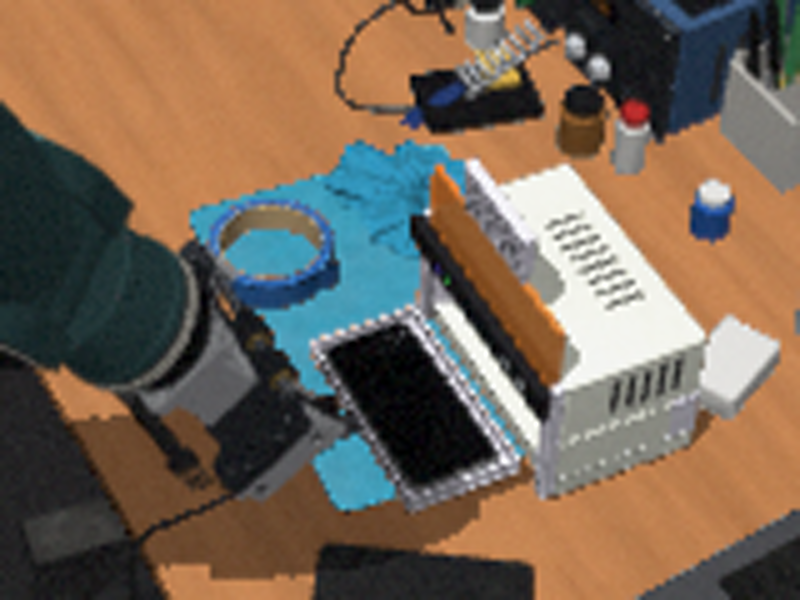

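The crop shows the tray level, square to the open slot (tray right edge ~(520,465), slot edge ~(540,480)), with the shutter up. I'll insert it in steps with force checks.

```bash
python3 - <<'E'
from h import *
f0=get_force(); 
for hx in(-.172,-.165,-.158,-.150,-.142,-.130,-.115,-.10,-.092):
    p,o=tgt(box(hx,-.0005,.057),BY); move_linear(p,frame=o,vel=.06)
    f=BR.T@(get_force()-f0); e=BR.T@(get_tool_pos()-p); print(hx,f.round(1),(e*1000).round(1),get_ft_torque().round(2))
    if abs(f[0])>12 or abs(f[1])>12 or abs(f[2])>12: print("stop"); break
print(get_time())
E
```

```text
-0.172 [ 0.   0.6 -0.3] [ 0.1  0.2 -0.1] [0.07 1.12 0.03]
-0.165 [-0.1  0.2 -0.7] [0.3 0.  0.1] [ 0.03  1.12 -0.02]
-0.158 [-0.4 -0.6 -0.9] [0.3 0.  0.1] [0.08 1.06 0.03]
-0.15 [ 0.3  0.2 -1. ] [0.4 0.  0.1] [0.08 1.12 0.01]
-0.142 [-1.1  0.2 -0.7] [0.4 0.1 0.1] [ 0.11  1.13 -0.01]
-0.13 [ 0.2 -0.7 -0.4] [0.3 0.1 0.1] [ 0.08  1.19 -0.06]
-0.115 [-0.  -0.7 -0.7] [0.3 0.1 0. ] [0.09 1.13 0.02]
-0.1 [ 0.6 -0.4 -1.2] [0.3 0.1 0. ] [0.07 1.13 0.01]
-0.092 [ 0.2  0.3 -0.9] [0.4 0.  0.1] [ 0.08  1.11 -0.03]
25.1
```

Free of contact. Now I'll lower it onto the floor and push it to the stop.

```bash
python3 - <<'E'
from h import *
f0=get_force(); z=.057
for z in(.0555,.0545,.0537,.053,.0523,.0515):
    p,o=tgt(box(-.092,-.0005,z),BY); move_linear(p,frame=o,vel=.03)
    f=BR.T@(get_force()-f0); print("z",z,f.round(1),get_ft_torque().round(2))
    if f[2]>2: break
f0b=get_force(); hit=False
for hx in np.arange(-.089,-.0735,.0015):
    p,o=tgt(box(hx,-.0005,z),BY); move_linear(p,frame=o,vel=.03)
    f=BR.T@(get_force()-f0b); e=BR.T@(get_tool_pos()-p); print(round(hx,4),f.round(1),(e*1000).round(1))
    if f[0]<-8: hit=True; break
print(hit,get_time())
E
```

```text
z 0.0555 [ 0.6 -0.6 -0.6] [0.05 1.1  0.03]
z 0.0545 [ 0.3 -1.7  1. ] [0.07 1.14 0.  ]
z 0.0537 [-1.7 -1.5  5. ] [ 0.03  0.5  -0.03]
-0.089 [ 3.3  0.7 -1.6] [ 0.4 -0.   0.2]
-0.0875 [ 3.8  1.5 -0.8] [0.3 0.  0.2]
-0.086 [1.  1.7 1.7] [0.2 0.2 0.2]
-0.0845 [0.7 1.4 3.1] [0.1 0.2 0.2]
-0.083 [-4.6  2.5  8.9] [-0.2  0.4  0.2]
-0.0815 [-21.7   3.3  24. ] [-1.2  0.8 -0.1]
True 27.35
```

```bash
python3 - <<'E'
from h import *
p,o=tgt(box(-.0825,-.0005,.0545),BY); move_linear(p,frame=o,vel=.03); print((get_force()).round(1))
release(); print(get_finger_gap(),get_force().round(1))
g=box(-.082,0,.0545)
p,_=tgt(g,BY,.08); move_linear(p,vel=.1); print(get_time(),get_force().round(1),get_joint_positions().round(2))
snap("wrist","w5"); im,d,M,c=snap("scene","s5")
for dx,dz in((-.08,.1),(-.08,.13),(-.1,.16),(-.1,.2)):
    pp,o=tgt(g+[dx,0,dz],BY); q=inverse_kinematics(pp,o); print(dx,dz,None if q is None else q.round(2))
for p in([.45,-.05,.4],[.47,.1,.4]):
  for y in(87.4,-92.6,177.4,40):
    q=inverse_kinematics(p,[np.pi,0,y*D]); print(p,y,None if q is None else q.round(2))
E
```

```text
[-1.   0.2 -2.3]
0.09397004661345075 [-0.5  0.2  0.4]
29.8583 [ 0.1 -0.3  0.7] [ 0.93  0.39 -0.96  2.37  2.07  0.31 -0.35]
-0.08 0.1 [ 1.2   0.27 -1.19  2.41  1.79  0.21 -0.08]
-0.08 0.13 None
-0.1 0.16 [-0.95 -0.21  0.97  2.44  0.83  0.22  0.83]
-0.1 0.2 [-0.66 -0.24  0.66  2.39  0.5   0.31  1.14]
[0.45, -0.05, 0.4] 87.4 [ 1.1  -0.   -1.04  1.72 -0.    1.43  0.01]
[0.45, -0.05, 0.4] -92.6 None
[0.45, -0.05, 0.4] 177.4 [-1.07 -0.12  1.03  1.77  0.1   1.44  1.47]
[0.45, -0.05, 0.4] 40 [ 1.07 -0.   -1.01  1.72 -0.    1.43 -0.81]
[0.47, 0.1, 0.4] 87.4 [ 0.76  0.11 -1.1   1.66  0.09  1.43 -0.4 ]
[0.47, 0.1, 0.4] -92.6 [ 0.76  0.11 -1.1   1.66  0.09  1.43  2.74]
[0.47, 0.1, 0.4] 177.4 [ 0.76  0.11 -1.1   1.66  0.09  1.43  1.17]
[0.47, 0.1, 0.4] 40 [ 0.76  0.1  -1.1   1.66  0.09  1.43 -1.23]
```

View pics/w5.png

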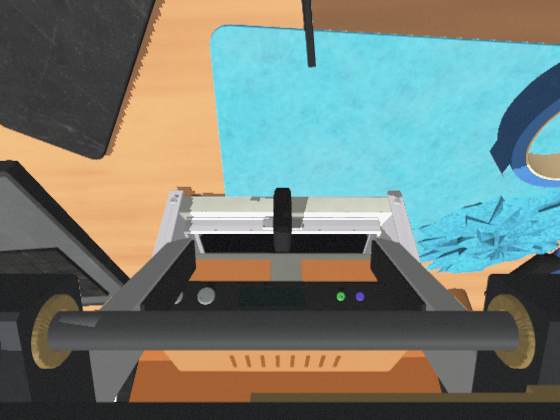

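The tray sits centred in the slot, with the handle at (283,220) and the guides at u 178 and 397. I'll check its depth numerically, then close the shutter.

```bash
python3 - <<'E'
from h import *
z=np.load("pics/w5.npz"); c=get_calibration("wrist"); P=(cloud(z["d"],z["M"],c)-BO)@BR
q=P[180:262,265:300].reshape(-1,3); q=q[(q[:,2]>.055)&(q[:,2]<.08)&(abs(q[:,1])<.02)]
print("handle box-x",np.percentile(q[:,0],[1,50,99]).round(4),"y",np.median(q[:,1]).round(4),"ztop",np.percentile(q[:,2],95))
g=box(-.082,0,.0545)
p,o=tgt(g+[-.08,0,.10],BY); move_linear(p,frame=o,vel=.15)
o=[np.pi,0,87.4*D]
goto([.45,-.05,.4],o); print(get_time(),get_joint_positions().round(2))
goto([.60,-.067,.32],o); snap("wrist","w6"); print(get_time(),get_joint_positions().round(2),inverse_kinematics([.612,-.067,.139],o).round(2))
z=np.load("pics/w6.npz"); P=cloud(z["d"],z["M"],c); m=(P[...,2]>.197)&(P[...,2]<.215)&(abs(P[...,0]-.612)<.02)&(abs(P[...,1]+.067)<.06)
print("bar",cv2.minAreaRect((P[m][:,:2]*1000).astype(np.float32)))
E
```

```text
handle box-x [-0.0968 -0.0839 -0.0523] y -0.0019 ztop 0.06933822224416258
33.1417 [-0.5  -0.05  0.52  1.76  0.03  1.43 -0.03]
33.9083 [-0.43  0.35  0.64  1.55 -0.21  1.31  0.2 ] [-0.36  0.54  0.57  1.72 -0.34  0.98  0.29]
bar ((612.7977905273438, -66.92800903320312), (83.64224243164062, 10.285258293151855), 87.52095031738281)
```

```bash
python3 - <<'E'
from h import *
o=[np.pi,0,87.4*D]
goto([.612,-.067,.25],o); f0=get_force()
move_linear([.612,-.067,.189],vel=.1); close(f_grip=40); print(get_finger_gap())
for z in(.179,.159,.147,.143,.141,.139,.1375,.136):
    move_linear([.612,-.067,z],vel=.05); f=get_force()-f0; print(z,get_tool_pos().round(4),f.round(1))
    if f[2]>15: break
print(get_time())
E
```

```text
0.009850052574812583
0.179 [ 0.6117 -0.067   0.1787] [-2.1  0.1 -5.8]
0.159 [ 0.6117 -0.067   0.159 ] [-3.5  0.  -6.3]
0.147 [ 0.6117 -0.067   0.1471] [-5.6  0.1 -6.2]
0.143 [ 0.6117 -0.067   0.1432] [-6.1  0.2 -4.9]
0.141 [ 0.6117 -0.067   0.1412] [-6.2 -0.6 -6.4]
0.139 [ 0.6117 -0.067   0.1392] [-6.2  0.8 -7.3]
0.1375 [ 0.6118 -0.067   0.1389] [-13.2   2.2  13.1]
0.136 [ 0.6118 -0.0671  0.1385] [-22.2   2.9  32.3]
38.8417
```

Shut stop reached. Now I'll release, retreat and check.

```bash
python3 - <<'E'
from h import *
o=[np.pi,0,87.4*D]
move_linear([.612,-.067,.138],vel=.03); release(); move_linear([.612,-.067,.25],vel=.15)
goto([.56,-.067,.36],o); hold(.3)
im,d,M,c=snap("wrist","w7"); P=cloud(d,M,c)
m=(P[...,2]>.145)&(P[...,2]<.2)&(abs(P[...,0]-.612)<.012)&(abs(P[...,1]+.067)<.06)
print("bar top",np.percentile(P[m][:,2],[50,90]),"housing",np.median(P[(abs(P[...,0]-.69)<.02)&(abs(P[...,1]+.07)<.05)][:,2]))
Q=(P-BO)@BR; q=Q[(Q[...,2]>.06)&(Q[...,2]<.08)&(abs(Q[...,1])<.02)&(Q[...,0]<-.075)&(Q[...,0]>-.12)]
print("handle rear",np.percentile(q[:,0],[1,50]),len(q),get_force(),get_time())
im,*_=snap("scene","s7"); cv2.imwrite("pics/s7c.png",cv2.resize(im[140:320,180:400,::-1],None,fx=3.3,fy=3.3,interpolation=cv2.INTER_CUBIC))
E
```

```text
bar top [0.15663267 0.15783456] housing 0.11709857909118687
handle rear [-0.09594755 -0.08560411] 154 [ 0.5228701  -0.28488675  0.37291466] 42.2333
```

View pics/s7c.png

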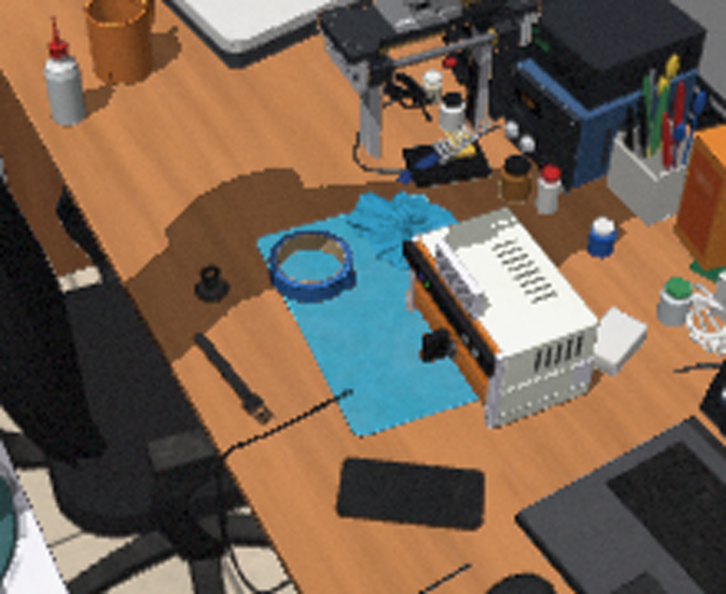

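The shutter is shut (bar top 0.157–0.158 m), the handle at (435,345) sticks out at the home depth, and the bystanders in view look undisturbed.

```bash
python3 -c "
from rig import *
print(sign_off())"
```

```text
the job is handed in; nothing more can be done
None
```

The tray is fully home in the curing box, the shutter is pushed all the way down and released, and the job was handed in at about 42 s of the 69 s allowed; no verdict came back.

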